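# Set and lock the stop screw of a dental articulator

### The job

The articulator is latched shut on its two plaster casts. Turn its stop screw clockwise by the flat thumb head until the tip just bears on the anvil below, without springing the upper arm open. Then tighten the round lock nut under the head until the spring washer beneath it is squeezed flat, gently enough that the screw is not dragged round with it; let go, and leave the other things on the tray where they are.

Things in the scene. Friction and masses are not known exactly. Their poses are not given: they have to be found in the camera images.
- articulator: Dental articulator on a dark bench plate 215 x 120 mm, fixed. Origin: table level under the vertical stop screw; x points to the hinge posts, 48 mm behind the screw; the casts are in front (-x). The upper arm's flat top is 98 mm above the table; within 60 mm of the screw only a 22 mm round boss (to 104 mm), washer, nut and screw stand higher.
- screw_head (a point): Centre of the screw's flat steel thumb head, on the screw axis, 148 mm above the table: 18 mm wide (x), 8 mm thick (y), 22 mm tall; grip it across the 8 mm. Under it 15 mm of bare 10 mm stem, then the nut. Right-hand thread, 2 mm a turn: clockwise from above goes down. Stiff: turns at 0.3 to 0.42 N m and stays where it is left.
- anvil (a point): Top of the pillar under the screw's tip, 78 mm above the table, between the frames. The tip meets it after 0.3 to 1.4 rad of turning. From there the torque steps up by about 0.1 N m and climbs by 0.1 N m per 0.1 rad of the screw as the latched arm is sprung. A rise of 0.17 to 0.24 N m over the steady turning torque is just bearing; 0.3 is too much.
- nut (a point): Centre of the round knurled steel lock nut, 28 mm across, 12 mm tall, on the screw axis 113 mm above the table (35 mm below the head's centre). Grip it from above with the thumb head standing between the fingers; fingertips may go down to 101 mm above the table. Clockwise from above tightens; it runs at 0.06 N m and stays where it is left.
- lock_washer (a joint): Split spring washer (21 mm across) under the nut: 0 free, 0.00012 m quite flat, counts as flat above 0.00009; read the torque instead. The nut meets it after 0.35 to 1.15 rad; over its running torque it then takes 0.15 N m more, climbing to 0.3 in 0.38 rad (flat), then steeply. 0.33 to 0.4 is tight; from 0.45 the screw, held by its own stiffness, is dragged round.
- upper_arm (a joint): Hinge of the upper arm, rad: 0 latched shut, unforced; positive as the stop screw springs it open, by 0.0007 rad for each 0.1 rad of screw past touching. Bearing is above 0.0002, sprung too far above 0.0011: too little to read reliably, judge by torque.
- tape_roll: Bystander: cream tape roll lying flat, 90 mm across, 32 mm tall, origin at the centre of its underside; at one side of the articulator.
- spool_case: Bystander: flat clear wire-spool case 78 x 78 x 17 mm, origin at the centre of its underside; at the other side.
- bracket_cases: Bystander: stack of three plastic bracket cases, 66 x 98 x 39 mm, origin at the centre of its underside; behind the hinge posts.

How it is judged (in metres and radians):
On the way, in this order (a step that is already met when the one before it is completed fails the run):
1. the stop screw is run down until its tip bears on the anvil (upper arm lifted by more than 0.0002 rad) (value of joint upper_arm above 0.0002 rad), for 0.2 s.
2. the lock nut is tightened until the spring washer is flat (closed by more than 0.09 mm of its 0.12 mm) (value of joint lock_washer above 9e-05 m), for 0.2 s.
At the end, for the whole second after the job is handed in: The screw's tip bears on the anvil (upper arm lifted by 0.0002 to 0.0011 rad) and the spring washer under the nut is flat (closed by more than 0.09 mm of 0.12 mm) (value of joint upper_arm between 0.0002 and 0.0011 rad and value of joint lock_washer above 9e-05 m); the robot touches nothing.
It fails at once if the upper arm is sprung open by more than 0.0012 rad (0.2 mm at its front), by overdriving the screw or dragging it round with the nut (value of joint upper_arm above 0.0012 rad).
It fails at once if a bystander is moved by more than 15 mm (distance of any of tape_roll, spool_case, bracket_cases from where it was at the start of the episode above 0.015 m).
It also fails if it takes over 62 s, if anything falls off the work surface, if the arm or the gripper's body presses on something with over 40 N, if the wrist force passes 120 N, or if a joint passes its speed limit or range.

### The arm

A 7-joint arm with a two-finger parallel gripper is mounted at the origin on the work surface. World frame = base frame: x ahead of the robot, y to its left, z up, the work surface at z = 0. Lengths are in m, angles in degrees, forces in N, time in s.
With the tool pointing down it reaches from about 0.425 to 0.875 m from the base axis. Payload 4.7 kg.
Tool frame: the origin (TCP) lies at the very end of the fingers, on their centre line; the grasp point (between the pads) lies 19 mm behind it; z points along the fingers, y is the line along which they close (so a half turn about z gives the same grasp; the last joint's range is limited). The gripper opens to 87 mm and grips with 3 to 60 N. Pads are 19 mm wide; open, the fingers measure 117 mm over their backs; the gripper's body (75 mm by 190 mm) begins 51 mm behind the grasp point.
Start: joints at [0.808, 18.392, -4.016, 83.108, 1.295, 78.541, -3.26], TCP at [0.65, -0, 0.223] pointing down, gripper open.
Joint ranges: [-163.93, 163.93], [-17.29, 119.83], [-79.2, 71.16], [3.27, 140.29], [-89.18, 269.18], [5.43, 117.66], [-154.24, 154.24]. Speed limits (degrees/s): [147.25, 147.25, 180, 180, 180, 180, 180].

### API

Orientations are given as [roll, pitch, yaw] about the fixed x, y, z axes, in that order (R = Rz(yaw) Ry(pitch) Rx(roll)).
In Python, from cell import get_obs, read_camera, sign_off, silhouettes gives the robot as it stands.
- The arm moves only by the tool play_rows, never from a script. Its argument "steps" is a list that holds one entry, the list of rows, each a list of 7 numbers: the shift along the tool's x, y, z in m, then the turn, a rotation vector about the tool's x, y, z in rad, then the finger opening in m, from 0 to 0.087. A call has 1 to 12 rows; each row shifts and turns the commanded pose from where the row before left it, along the tool's axes as they then stand; what a row does not reach is not made up. A row lasts 1/10 s, in which the tool goes at most 50 mm and 8.59 degrees, less where a joint would pass 70% of its speed; a pose out of reach is approached as far as the arm can. A call is refused whole if a number of a shift passes 0.05 or a number of a turn 0.15, either way. A call with a gripper value outside its range is refused whole. The fingers move at their own pace and stop on an object; "force" is the grip in N (left out, the last holds). Time passes only in rows, so rows that do not move let the fingers close. It gives the time, the measured TCP pose, the force, the opening and the grip force at its end, in the units of the state.
- get_obs(): the state, without advancing time (a new reading comes with each control period).
- read_camera(name): name is "scene" or "side" or "wrist"; returns a dict with "frame" (400x640x3 uint8, red, green, blue), "intrinsics" (3x3 intrinsics, pixels), "view" (4x4, takes a point from world to camera coordinates). Camera axes: x right, y up, looking along -z (the intrinsics and any distortion apply to the point x, -y, -z); pixel columns grow to the right and rows downward; lengths in m; the calibration is good to about 2 mm. A picture is of the moment at which its call begins. There is no depth.
- sign_off(): hands the job in; it is judged then, once.
Trained networks look in the newest picture that a camera, given by its name, has taken for a name from the list of things; names that differ only in an ending like _2 or _b are one class to them, and where a whole thing is asked for, a point or a joint stands for the part that bears it (a point fixed in the world has none). Each returns a list of dicts, best first, with "p" (0 to 1); they miss things now and then, are a little off and sometimes report something else, mostly with a low value. They report only what shows in the picture. A call takes as long as a camera call.
- silhouettes(camera, name): "pixels" (400x640 bool, what is visible of it) and "extent" ([left, top, right, bottom] in pixels, round what is visible of it).
The state is a dict: "time_s": time; "qpos": joint angles; "joint_velocities": joint speeds; "effort": joint torques, N m; "tool_pos": TCP position; "tool_rot": TCP orientation; "force": force on the tool from outside, world axes, zero at the start; "wrist_torque": the same for the moment, N m; "grip_width": finger opening in m; "grasp_force": force on a finger pad.
Only numpy, scipy, OpenCV 4.12 (cv2) and the standard library are available. Lean on these libraries where they do the work, as an engineer would, in place of code of your own. Each camera call takes 0.05 s, during which the arm holds its last target. There are 200 camera calls.

## Working session

There is one attempt and no reset: what is moved stays moved. The work goes in short steps, Python scripts to look and compute and a tool call to move; the robot and the scene stay as the last step left them, time stands still between calls to the robot, and variables do not carry over. Pictures are saved under pics/ and viewed, at most 10 in all, crops included, and the job is handed in when it is done.

Besides the shell and the picture viewer there is one more tool, called after ">>>" as name([rows], argument=value, ...), one row to a line, values as JSON. play_rows: Moves the arm, as the interface text tells. Its arguments: {"type":"object","properties":{"steps":{"type":"array","items":{"type":"array","items":{"type":"array","items":{"type":"number"}}}},"force":{"type":"number"}},"required":["steps"]}

```bash
mkdir -p pics; ls
cat > h.py <<'E'
import numpy as np, cv2, json
from cell import get_obs, read_camera, sign_off, silhouettes
def ray(c,u,v):
    K=c["intrinsics"];V=np.array(c["view"]);R=V[:3,:3];t=V[:3,3]
    d=np.linalg.inv(K)@[u,v,1];d=np.array([d[0],-d[1],-d[2]])
    return -R.T@t, R.T@d/np.linalg.norm(d)
def proj(c,p):
    V=np.array(c["view"]);q=V[:3,:3]@np.array(p)+V[:3,3];q=np.array(c["intrinsics"])@[q[0],-q[1],-q[2]];return q[:2]/q[2]
def tri(rs):
    A=sum(np.eye(3)-np.outer(d,d) for o,d in rs);b=sum((np.eye(3)-np.outer(d,d))@o for o,d in rs)
    return np.linalg.solve(A,b)
E
python3 - <<'E'
from h import *
o=get_obs();print(o)
for n in ["scene","side","wrist"]:
    c=read_camera(n);cv2.imwrite(f"pics/{n}0.png",c["frame"][:,:,::-1])
    for t in ["screw_head","nut","articulator"]:
        for s in silhouettes(n,t)[:2]:
            ys,xs=np.nonzero(s["pixels"]);print(n,t,s["p"],s["extent"],xs.mean(),ys.mean(),len(xs))
    print(ray(c,320,200))
a=cv2.imread("pics/scene0.png");b=cv2.imread("pics/side0.png")
cv2.imwrite("pics/both.png",cv2.resize(np.vstack([a,b]),(480,600)))
E
```

```text
pics
{'time_s': 0.0, 'qpos': array([ 0.80576046, 18.44071036, -4.01582005, 83.17500389,  1.29383451,
       78.54132077, -3.26154029]), 'joint_velocities': array([ 0.12825407,  0.12243739, -0.02996372,  0.04848252, -0.03047938,
        0.0379113 ,  0.04549849]), 'effort': array([-2.58547143e-04, -4.91284704e+01, -4.03903294e-01, -3.12526345e+01,
       -6.40594075e-02,  4.37659642e-02,  1.61017233e-04]), 'tool_pos': array([ 6.49439834e-01, -1.69628263e-05,  2.21441954e-01]), 'tool_rot': array([-1.79888146e+02,  4.54742223e-03,  9.00024969e+01]), 'force': array([-0.62429987,  0.41752877,  0.37401254]), 'wrist_torque': array([ 0.00852203, -0.00702465,  0.00192386]), 'grasp_force': 0.0, 'grip_width': 0.08688356119097655}
scene screw_head 0.55 [334.9, 164.9, 347.8, 189.6] 340.42713567839195 177.80904522613065 199
scene nut 0.73 [335.4, 165.6, 346.7, 188.8] 340.4635416666667 177.94791666666666 192
scene articulator 0.96 [301.0, 162.7, 395.0, 252.9] 345.2191459408728 205.4319568277804 4262
(array([1.07036047, 0.61474251, 0.7411614 ]), array([-0.47784565, -0.59653666, -0.64483141]))
side screw_head 0.53 [286.7, 201.8, 305.1, 230.7] 294.3492063492063 217.41798941798942 378
side nut 0.83 [285.3, 203.0, 305.3, 229.9] 294.7071651090343 217.78504672897196 321
side articulator 0.9 [219.7, 200.3, 346.5, 337.2] 283.6122248185955 270.6466609273152 8131
(array([ 0.20773516, -0.38682973,  0.49780016]), array([ 0.5824389 ,  0.60365332, -0.54439654]))
wrist screw_head 0.92 [153.6, 159.6, 207.4, 197.6] 185.98670836591086 180.24003127443316 1279
wrist nut 0.77 [157.0, 160.9, 210.8, 194.6] 185.97650130548303 180.14186248912097 1149
wrist articulator 0.73 [79.3, 104.9, 295.4, 221.3] 192.40506394925652 165.38983050847457 19234
(array([0.65094709, 0.07198824, 0.38430089]), array([-0.00296371, -0.27229093, -0.9622104 ]))
```

View pics/both.png

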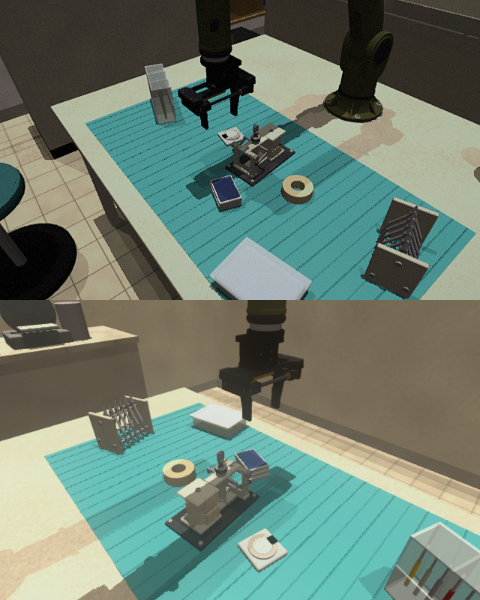

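Run:
```python
from h import *
C={n:read_camera(n) for n in ["scene","side","wrist"]}
S={}
for n,c in C.items():
    s=silhouettes(n,"screw_head")
    ys,xs=np.nonzero(s[0]["pixels"]); S[n]=(xs.mean(),ys.mean())
    # top strip of silhouette
    t=ys<ys.min()+6; print(n,S[n],xs[t].mean(),ys.min(),ys.max())
p=tri([ray(C[n],*S[n]) for n in S]);print(p)
p2=tri([ray(C[n],*S[n]) for n in ["scene","side"]]);print(p2)
for n in C: print(n,proj(C[n],p),S[n])
ims=[]
for n,k in [("scene",4),("side",4),("wrist",3)]:
    u,v=map(int,S[n]);r=C[n]["frame"][max(0,v-50):v+50,u-66:u+67,::-1]
    ims.append(cv2.resize(r,(400,300)))
cv2.imwrite("pics/crops.png",np.vstack([np.hstack(ims[:2]),np.hstack([ims[2],cv2.resize(C["wrist"]["frame"][:,:,::-1],(400,300))])]))
```

```text
scene (np.float64(340.29479768786126), np.float64(178.84971098265896)) 340.7096774193548 166 188
side (np.float64(294.54819277108436), np.float64(217.80421686746988)) 294.0 201 231
wrist (np.float64(185.51702296120348), np.float64(180.50910530482977)) 190.63636363636363 162 195
[0.53355986 0.01643348 0.12581266]
[0.5334942  0.01649505 0.12583866]
scene [339.65416313 178.86974559] (np.float64(340.29479768786126), np.float64(178.84971098265896))
side [293.81987413 217.82298813] (np.float64(294.54819277108436), np.float64(217.80421686746988))
wrist [185.32731937 180.38307627] (np.float64(185.51702296120348), np.float64(180.50910530482977))
```

View pics/crops.png

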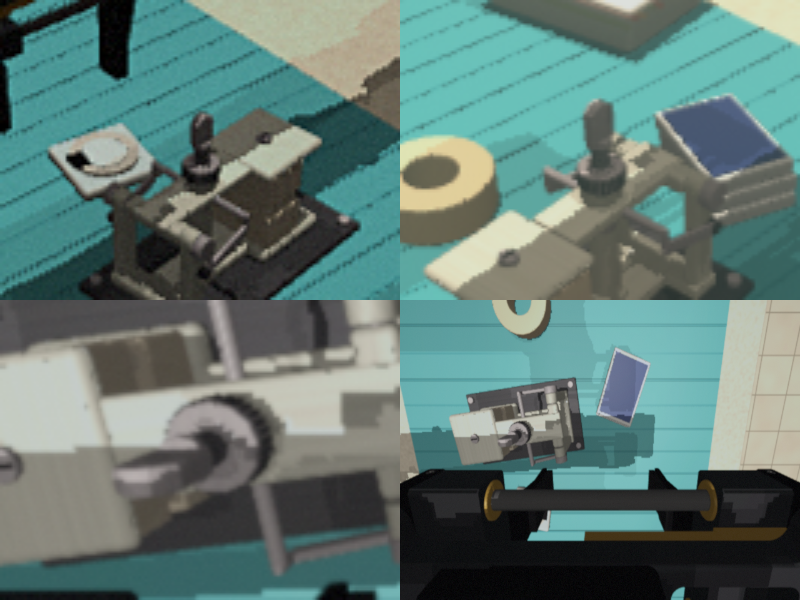

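The pictures show the articulator near (0.53, 0.02). The screw is at scene pixel (340,178) and wrist pixel (186,180), and the hinge points roughly along +x, slightly counter-clockwise. To get the yaw I'll rectify the wrist picture at several heights.

Run:
```python
from h import *
c=read_camera("wrist");f=c["frame"][:,:,::-1]
def rect(z,x0,x1,y0,y1,W,H):
    P=np.float32([proj(c,(x,y,z)) for x,y in [(x0,y1),(x1,y1),(x1,y0),(x0,y0)]])
    M=cv2.getPerspectiveTransform(P,np.float32([[0,0],[W,0],[W,H],[0,H]]))
    im=cv2.warpPerspective(f,M,(W,H),flags=cv2.INTER_CUBIC)
    return im
a=rect(.006,.40,.66,-.07,.10,400,262)
b=rect(.098,.42,.62,-.06,.08,400,280)
d=rect(.159,.495,.575,-.02,.04,400,300)
e=rect(.119,.495,.575,-.02,.04,400,300)
for im in (d,e):cv2.circle(im,(193,118),3,(0,0,255),-1)
pad=lambda m:cv2.copyMakeBorder(m,0,300-m.shape[0],0,0,cv2.BORDER_CONSTANT)
cv2.imwrite("pics/rect.png",np.vstack([np.hstack([pad(a),pad(b)]),np.hstack([d,e])]))
```

```text
(no output)
```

View pics/rect.png

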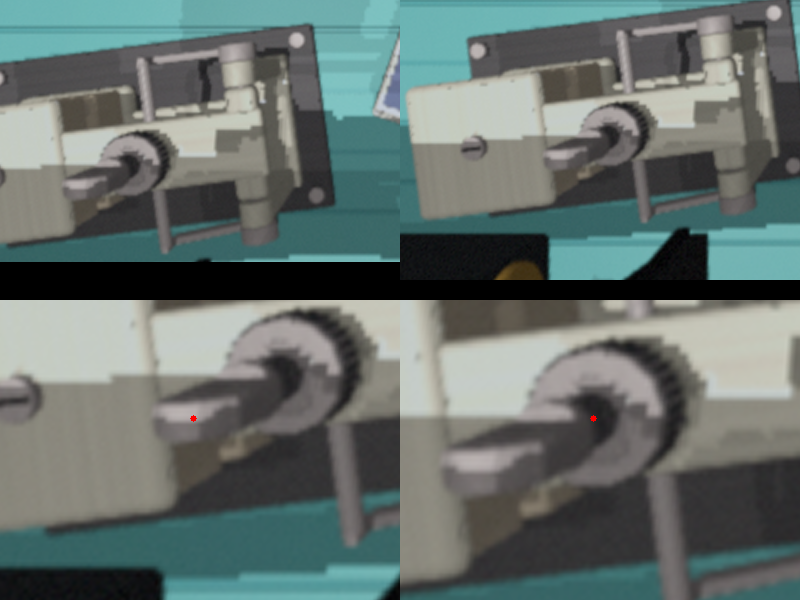

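In the rectified crops the plate edges slope about 7.5°. The head's top face is centred near (198,412) and the nut near (597,412), so the axis is at about (0.534, 0.017). I'll move above it with the finger line across the head.

>>> play_rows([
  [[0.006,-0.038,0,0,0,-0.142,0.087],[0.006,-0.038,0,0,0,0,0.087],[0.005,-0.039,0,0,0,0,0.087]],
])

```text
time_s: 1.25
tool_pos: [0.533, 0.0064, 0.2222]
tool_rot: [-180.0, -0.0, 98.2]
force: [-0.5, 0.5, 0.9]
grip_width: 0.0869
grasp_force: 0.0
```

>>> play_rows([
  [[0,0,0,0,0,-0.142,0.087],[0,0,0,0,0,-0.142,0.087],[0,0,0,0,0,-0.142,0.087],[0,0,0,0,0,-0.142,0.087],[0,0,0,0,0,-0.142,0.087],[0,0,0,0,0,-0.142,0.087],[0,0,0,0,0,-0.142,0.087],[0,0,0,0,0,-0.142,0.087],[0,0,0,0,0,-0.142,0.087],[0,0,0,0,0,-0.142,0.087],[0,0,0,0,0,-0.142,0.087],[0,0,0,0,0,0,0.05]],
])

```text
time_s: 2.45
tool_pos: [0.5343, 0.0059, 0.2227]
tool_rot: [-180.0, 0.0, -172.3]
force: [-0.2, 0.3, 0.1]
grip_width: 0.0839
grasp_force: 0.0
```

Run:
```python
from h import *
o=get_obs();print({k:np.round(o[k],4) for k in o if k!="effort"})
C={n:read_camera(n) for n in ["wrist","scene","side"]}
R=[]
for n in C:
    s=silhouettes(n,"screw_head")
    if not s: print(n,"none");continue
    ys,xs=np.nonzero(s[0]["pixels"]);print(n,s[0]["p"],s[0]["extent"],xs.mean(),ys.mean());R.append(ray(C[n],xs.mean(),ys.mean()))
print(tri(R))
c=C["wrist"];f=c["frame"][:,:,::-1].copy()
def rect(z,x0,x1,y0,y1,W,H):
    P=np.float32([proj(c,(x,y,z)) for x,y in [(x0,y1),(x1,y1),(x1,y0),(x0,y0)]])
    return cv2.warpPerspective(f,cv2.getPerspectiveTransform(P,np.float32([[0,0],[W,0],[W,H],[0,H]])),(W,H),flags=cv2.INTER_CUBIC)
d=rect(.159,.495,.575,-.02,.04,400,300);e=rect(.119,.495,.575,-.02,.04,400,300)
for im in (d,e):cv2.circle(im,(195,114),2,(0,0,255),-1)
b=rect(.098,.42,.62,-.06,.08,400,280);b=cv2.copyMakeBorder(b,0,20,0,0,0)
cv2.imwrite("pics/rect2.png",np.vstack([np.hstack([cv2.resize(f,(400,300)),b]),np.hstack([d,e])]))
```

```text
{'time_s': np.float64(2.45), 'qpos': array([ 5.3407,  4.7167, -9.3275, 99.3519,  0.7907, 75.9766, 93.5044]), 'joint_velocities': array([-0.1876,  0.1311,  0.2914, -0.0722, -0.1649, -0.0252, -7.1304]), 'tool_pos': array([0.5343, 0.0059, 0.2227]), 'tool_rot': array([-1.799953e+02,  1.790000e-02, -1.723484e+02]), 'force': array([-0.1787,  0.2992,  0.0594]), 'wrist_torque': array([ 0.1293, -0.0518, -0.0079]), 'grasp_force': np.float64(0.0), 'grip_width': np.float64(0.0839)}
wrist 0.92 [317.6, 175.5, 348.0, 221.4] 330.65870307167233 195.613196814562
scene 0.72 [337.1, 163.4, 346.7, 189.6] 340.46188340807174 177.67713004484304
side 0.55 [281.8, 200.5, 305.7, 232.9] 293.9851851851852 217.88395061728394
[0.53168079 0.01527167 0.12743214]
```

View pics/rect2.png

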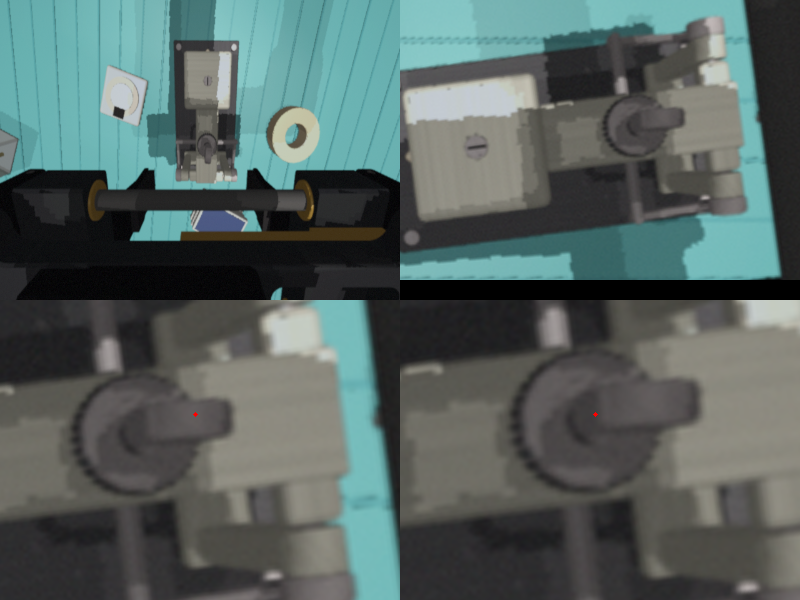

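The overhead view agrees: the nut is at about (588,420) in the rectified frame, the axis is at about (0.533, 0.0165) and the head yaw is about 7.6°. Next I'll align and descend.

>>> play_rows([
  [[0,0.0107,0.0,0,0,0,0.05],[0,0,0.03,0,0,0,0.05],[0,0,0.03,0,0,0,0.05],[0,0,0.02,0,0,0,0.05],[0,0,0.011,0,0,0,0.04],[0,0,0,0,0,0,0.03]],
], force=10)

```text
time_s: 3.35
tool_pos: [0.5317, 0.0172, 0.1302]
tool_rot: [180.0, -0.2, -172.4]
force: [-0.4, -0.4, 0.2]
grip_width: 0.041
grasp_force: 0.0
```

>>> play_rows([
  [[0,0,0,0,0,0,0.0],[0,0,0,0,0,0,0.0],[0,0,0,0,0,0,0.0],[0,0,0,0,0,0,0.0],[0,0,0,0,0,0,0.0]],
], force=10)

```text
time_s: 3.85
tool_pos: [0.5336, 0.0155, 0.1324]
tool_rot: [-179.9, 0.1, -172.4]
force: [0.1, -1.9, 2.4]
grip_width: 0.009
grasp_force: 10.0
```

```bash
cat > o.py <<'E'
from h import *
o=get_obs()
a=np.radians(o["tool_rot"][2]);f=o["force"]
print({k:np.round(o[k],4) for k in o if k not in("effort","joint_velocities")})
print("tool-axis force x,y:",np.round([np.cos(a)*f[0]+np.sin(a)*f[1],np.sin(a)*f[0]-np.cos(a)*f[1]],2))
E
python3 o.py
```

```text
{'time_s': np.float64(3.85), 'qpos': array([  4.5646,   8.3619,  -9.8893, 106.0429,   1.6638,  65.624 ,
        91.6754]), 'tool_pos': array([0.5336, 0.0155, 0.1324]), 'tool_rot': array([-1.799116e+02,  9.920000e-02, -1.724187e+02]), 'force': array([ 0.113 , -1.9118,  2.4367]), 'wrist_torque': array([-0.4599, -0.1623, -0.036 ]), 'grasp_force': np.float64(10.0004), 'grip_width': np.float64(0.009)}
tool-axis force x,y: [ 0.14 -1.91]
```

The grip is on the head with little side load. Next is a firm grip and a first turn within the safe 0.3 rad, reading the torque as it goes.

```bash
cat > t.py <<'E'
from h import *
import sys
T=[];F=[]
for i in range(int(sys.argv[1]) if len(sys.argv)>1 else 4):
    o=get_obs();T.append(o["wrist_torque"][2]);F.append(o["force"]);read_camera("wrist")
a=np.radians(o["tool_rot"][2]);f=np.mean(F,0)
print("t",round(float(o["time_s"]),2),"Tz",np.round(T,3),"mean",np.round(np.mean(T),3),"yaw",round(float(o["tool_rot"][2]),2),"F",np.round(f,1),"tool xy",np.round([np.cos(a)*f[0]+np.sin(a)*f[1],np.sin(a)*f[0]-np.cos(a)*f[1]],1),"w",round(float(o["grip_width"]),4),"pos",np.round(o["tool_pos"],4))
E
echo ok
```

```text
ok
```

>>> play_rows([
  [[0,0,0,0,0,0,0],[0,0,0,0,0,0,0],[0,0,0,0,0,0.0,0]],
], force=55)

```text
time_s: 4.15
tool_pos: [0.5336, 0.0155, 0.1324]
tool_rot: [-179.9, 0.1, -172.4]
force: [1.2, -4.4, 5.1]
grip_width: 0.008
grasp_force: 55.0
```

```bash
python3 t.py
```

```text
t 4.3 Tz [-0.414 -0.419 -0.411 -0.462] mean -0.426 yaw -172.44 F [ 0.2 -4.8  5.4] tool xy [ 0.4 -4.8] w 0.0082 pos [0.5336 0.0155 0.1324]
```

>>> play_rows([
  [[0,0,0,0,0,0.02,0],[0,0,0,0,0,0.02,0],[0,0,0,0,0,0.02,0],[0,0,0,0,0,0.02,0],[0,0,0,0,0,0.02,0]],
])

```text
time_s: 4.85
tool_pos: [0.5336, 0.0154, 0.1324]
tool_rot: [-179.9, 0.1, -178.1]
force: [1.2, -5.3, 4.7]
grip_width: 0.0077
grasp_force: 55.0
```

```bash
python3 t.py
```

```text
t 5.0 Tz [0.392 0.386 0.39  0.383] mean 0.388 yaw -178.02 F [ 1.2 -5.1  5.2] tool xy [-1.  -5.2] w 0.0075 pos [0.5336 0.0154 0.1324]
```

>>> play_rows([
  [[0,0,0,0,0,0.02,0],[0,0,0,0,0,0.02,0],[0,0,0,0,0,0.02,0],[0,0,0,0,0,0.02,0],[0,0,0,0,0,0.02,0]],
])

```text
time_s: 5.55
tool_pos: [0.5336, 0.0153, 0.1323]
tool_rot: [-179.9, 0.1, 176.2]
force: [0.1, -6.2, 4.9]
grip_width: 0.0072
grasp_force: 55.0
```

```bash
python3 t.py
```

```text
t 5.7 Tz [0.415 0.369 0.428 0.35 ] mean 0.391 yaw 176.25 F [ 0.5 -5.6  5.5] tool xy [-0.8 -5.5] w 0.0076 pos [0.5337 0.0153 0.1324]
```

Steady turning torque is about 0.39 N·m with no slip. I'll advance in 0.09 rad steps, so a touch can't overshoot the window.

>>> play_rows([
  [[0,0,0,0,0,0.02,0],[0,0,0,0,0,0.02,0],[0,0,0,0,0,0.02,0],[0,0,0,0,0,0.02,0],[0,0,0,0,0,0.01,0]],
])

```text
time_s: 6.25
tool_pos: [0.5336, 0.0152, 0.1323]
tool_rot: [-179.9, 0.1, 171.1]
force: [2.1, -5.2, 5.0]
grip_width: 0.0077
grasp_force: 55.0
```

```bash
python3 t.py
```

```text
t 6.4 Tz [0.449 0.424 0.36  0.393] mean 0.407 yaw 171.09 F [ 1.1 -5.8  5.2] tool xy [-2.  -5.6] w 0.0075 pos [0.5336 0.0152 0.1323]
```

>>> play_rows([
  [[0,0,0,0,0,0.02,0],[0,0,0,0,0,0.02,0],[0,0,0,0,0,0.02,0],[0,0,0,0,0,0.02,0]],
])

```text
time_s: 6.85
tool_pos: [0.5336, 0.0152, 0.1323]
tool_rot: [-179.9, 0.1, 166.5]
force: [1.7, -5.4, 4.8]
grip_width: 0.0075
grasp_force: 55.0
```

```bash
python3 t.py
```

```text
t 7.0 Tz [0.461 0.434 0.383 0.347] mean 0.406 yaw 166.49 F [ 1.3 -5.4  5.2] tool xy [-2.5 -5. ] w 0.0072 pos [0.5336 0.0151 0.1323]
```

>>> play_rows([
  [[0,0,0,0,0,0.02,0],[0,0,0,0,0,0.02,0],[0,0,0,0,0,0.02,0],[0,0,0,0,0,0.02,0]],
])

```text
time_s: 7.45
tool_pos: [0.5336, 0.0151, 0.1323]
tool_rot: [-179.9, 0.1, 161.9]
force: [0.4, -5.8, 5.4]
grip_width: 0.0077
grasp_force: 55.0
```

```bash
python3 t.py
```

```text
t 7.6 Tz [0.418 0.296 0.314 0.374] mean 0.351 yaw 161.91 F [ 0.8 -5.6  5. ] tool xy [-2.5 -5.1] w 0.0076 pos [0.5336 0.0151 0.1323]
```

>>> play_rows([
  [[0,0,0,0,0,0.02,0],[0,0,0,0,0,0.02,0],[0,0,0,0,0,0.02,0],[0,0,0,0,0,0.02,0]],
])

```text
time_s: 8.05
tool_pos: [0.5335, 0.015, 0.1323]
tool_rot: [-179.9, 0.1, 157.3]
force: [0.9, -6.6, 4.9]
grip_width: 0.0081
grasp_force: 55.0
```

```bash
python3 t.py
```

```text
t 8.2 Tz [0.432 0.332 0.359 0.378] mean 0.375 yaw 157.33 F [ 0.6 -6.3  5.1] tool xy [-3.  -5.6] w 0.0078 pos [0.5335 0.0151 0.1322]
```

>>> play_rows([
  [[0,0,0,0,0,0.02,0],[0,0,0,0,0,0.02,0],[0,0,0,0,0,0.02,0],[0,0,0,0,0,0.02,0]],
])

```text
time_s: 8.65
tool_pos: [0.5335, 0.015, 0.1322]
tool_rot: [-179.9, 0.2, 152.7]
force: [1.1, -5.5, 6.4]
grip_width: 0.0078
grasp_force: 55.0
```

```bash
python3 t.py
```

```text
t 8.8 Tz [0.439 0.352 0.37  0.369] mean 0.382 yaw 152.74 F [ 1.  -5.9  4.8] tool xy [-3.6 -4.8] w 0.0076 pos [0.5335 0.0149 0.1323]
```

>>> play_rows([
  [[0,0,0,0,0,0.02,0],[0,0,0,0,0,0.02,0],[0,0,0,0,0,0.02,0],[0,0,0,0,0,0.02,0]],
])

```text
time_s: 9.25
tool_pos: [0.5335, 0.0149, 0.1322]
tool_rot: [-179.9, 0.2, 148.1]
force: [1.0, -5.6, 5.0]
grip_width: 0.0079
grasp_force: 55.0
```

```bash
python3 t.py
```

```text
t 9.4 Tz [0.449 0.392 0.369 0.4  ] mean 0.402 yaw 148.16 F [ 1.2 -6.3  5.2] tool xy [-4.3 -4.7] w 0.0078 pos [0.5335 0.0149 0.1322]
```

>>> play_rows([
  [[0,0,0,0,0,0.02,0],[0,0,0,0,0,0.02,0],[0,0,0,0,0,0.02,0],[0,0,0,0,0,0.02,0]],
])

```text
time_s: 9.85
tool_pos: [0.5335, 0.0149, 0.1322]
tool_rot: [-179.9, 0.2, 143.5]
force: [1.4, -6.0, 5.2]
grip_width: 0.0075
grasp_force: 55.0
```

```bash
python3 t.py
```

```text
t 10.0 Tz [0.481 0.434 0.408 0.386] mean 0.427 yaw 143.58 F [ 0.8 -6.1  5. ] tool xy [-4.3 -4.5] w 0.0074 pos [0.5335 0.0148 0.1322]
```

>>> play_rows([
  [[0,0,0,0,0,0.02,0],[0,0,0,0,0,0.02,0],[0,0,0,0,0,0.0,0]],
])

```text
time_s: 10.35
tool_pos: [0.5335, 0.0148, 0.1322]
tool_rot: [-179.9, 0.2, 141.3]
force: [0.8, -6.5, 5.4]
grip_width: 0.0077
grasp_force: 55.0
```

```bash
python3 t.py
```

```text
t 10.5 Tz [0.431 0.452 0.451 0.453] mean 0.447 yaw 141.29 F [ 0.7 -5.9  4.9] tool xy [-4.3 -4.2] w 0.0079 pos [0.5335 0.0148 0.1322]
```

>>> play_rows([
  [[0,0,0,0,0,0.02,0],[0,0,0,0,0,0.02,0],[0,0,0,0,0,0.0,0]],
])

```text
time_s: 10.85
tool_pos: [0.5335, 0.0148, 0.1322]
tool_rot: [-179.9, 0.2, 139.0]
force: [1.3, -6.4, 5.0]
grip_width: 0.0077
grasp_force: 55.0
```

```bash
python3 t.py
```

```text
t 11.0 Tz [0.448 0.47  0.408 0.432] mean 0.439 yaw 139.01 F [ 1.2 -6.1  5. ] tool xy [-4.9 -3.9] w 0.0078 pos [0.5335 0.0148 0.1322]
```

>>> play_rows([
  [[0,0,0,0,0,0.02,0],[0,0,0,0,0,0.02,0],[0,0,0,0,0,0.02,0],[0,0,0,0,0,0,0]],
])

```text
time_s: 11.45
tool_pos: [0.5335, 0.0148, 0.1322]
tool_rot: [-179.9, 0.2, 135.6]
force: [1.5, -6.9, 4.1]
grip_width: 0.0074
grasp_force: 55.0
```

```bash
python3 t.py
```

```text
t 11.6 Tz [0.5   0.467 0.54  0.512] mean 0.505 yaw 135.57 F [ 1.  -6.4  5. ] tool xy [-5.2 -3.9] w 0.0075 pos [0.5336 0.0148 0.1322]
```

>>> play_rows([
  [[0,0,0,0,0,0.015,0],[0,0,0,0,0,0.015,0],[0,0,0,0,0,0,0]],
])

```text
time_s: 11.95
tool_pos: [0.5335, 0.0148, 0.1322]
tool_rot: [-180.0, 0.2, 133.8]
force: [1.1, -5.8, 4.5]
grip_width: 0.0074
grasp_force: 55.0
```

```bash
python3 t.py 8
```

```text
t 12.3 Tz [0.527 0.523 0.551 0.529 0.556 0.534 0.591 0.552] mean 0.546 yaw 133.86 F [ 1.3 -6.2  4.7] tool xy [-5.4 -3.4] w 0.0078 pos [0.5335 0.0148 0.1322]
```

Contact is clear, with a rise of about 0.16 N·m. A small increment more should land mid-window.

>>> play_rows([
  [[0,0,0,0,0,0.02,0],[0,0,0,0,0,0.02,0],[0,0,0,0,0,0,0]],
])

```text
time_s: 12.65
tool_pos: [0.5336, 0.0148, 0.1322]
tool_rot: [-180.0, 0.2, 131.6]
force: [1.6, -5.7, 4.3]
grip_width: 0.0076
grasp_force: 55.0
```

```bash
python3 t.py 8
```

```text
t 13.0 Tz [0.53  0.549 0.482 0.561 0.536 0.54  0.517 0.518] mean 0.529 yaw 131.57 F [ 1.1 -6.2  4.6] tool xy [-5.4 -3.3] w 0.0076 pos [0.5336 0.0148 0.1322]
```

>>> play_rows([
  [[0,0,0,0,0,0.012,0],[0,0,0,0,0,0,0]],
])

```text
time_s: 13.25
tool_pos: [0.5336, 0.0148, 0.1322]
tool_rot: [-180.0, 0.2, 130.9]
force: [1.4, -6.3, 4.1]
grip_width: 0.0076
grasp_force: 55.0
```

```bash
python3 t.py 10
```

```text
t 13.7 Tz [0.615 0.566 0.538 0.572 0.52  0.526 0.573 0.555 0.568 0.549] mean 0.558 yaw 130.89 F [ 1.2 -6.4  4.6] tool xy [-5.6 -3.3] w 0.0075 pos [0.5336 0.0147 0.1322]
```

The rise is about 0.17 N·m, in the window, and geometrically about 0.1 rad past touch. I'll release and check the rest position.

>>> play_rows([
  [[0,0,0,0,0,0,0.02],[0,0,0,0,0,0,0.05],[0,0,0,0,0,0,0.05],[0,0,0,0,0,0,0.05],[0,0,0,0,0,0,0.05],[0,0,0,0,0,0,0.05]],
])

```text
time_s: 14.35
tool_pos: [0.5327, 0.0169, 0.1314]
tool_rot: [-180.0, -0.0, 130.8]
force: [0.5, -0.1, 0.1]
grip_width: 0.0462
grasp_force: 0.0
```

```bash
python3 t.py 5
```

```text
t 14.55 Tz [-0.024 -0.011  0.01  -0.015  0.021] mean -0.004 yaw 130.8 F [ 0.   0.  -0.3] tool xy [0. 0.] w 0.0492 pos [0.5328 0.0166 0.1316]
```

Zero bias is confirmed. I'll recentre on the true axis and descend to the nut.

>>> play_rows([
  [[-0.0019,-0.0006,0,0,0,0,0.05],[0,0,0.01,0,0,0,0.05],[0,0,0.01,0,0,0,0.05],[0,0,0.0085,0,0,0,0.05],[0,0,0,0,0,0,0.05],[0,0,0,0,0,0,0.05]],
])

```text
time_s: 15.2
tool_pos: [0.5333, 0.0148, 0.1025]
tool_rot: [-180.0, -0.0, 130.8]
force: [0.4, -0.4, 0.4]
grip_width: 0.0502
grasp_force: 0.0
```

```bash
python3 t.py 3
```

```text
t 15.3 Tz [-0.     0.032  0.042] mean 0.025 yaw 130.8 F [-0.1 -0.1 -0.1] tool xy [-0.  -0.2] w 0.0499 pos [0.5339 0.0148 0.1033]
```

>>> play_rows([
  [[0,0,0,0,0,0,0],[0,0,0,0,0,0,0],[0,0,0,0,0,0,0],[0,0,0,0,0,0,0],[0,0,0,0,0,0,0]],
], force=30)

```text
time_s: 15.85
tool_pos: [0.5335, 0.0146, 0.1032]
tool_rot: [-180.0, 0.0, 130.8]
force: [-0.1, 0.1, 0.6]
grip_width: 0.0274
grasp_force: 30.0
```

```bash
python3 t.py 4
```

```text
t 16.0 Tz [0.057 0.06  0.045 0.051] mean 0.053 yaw 130.79 F [-0.9 -0.1  1.3] tool xy [ 0.5 -0.7] w 0.0268 pos [0.5336 0.0146 0.1032]
```

>>> play_rows([
  [[0,0,0,0,0,0.03,0],[0,0,0,0,0,0.03,0],[0,0,0,0,0,0.03,0],[0,0,0,0,0,0.03,0],[0,0,0,0,0,0.03,0],[0,0,0,0,0,0,0]],
], force=45)

```text
time_s: 16.65
tool_pos: [0.5335, 0.0145, 0.1031]
tool_rot: [-180.0, 0.0, 122.1]
force: [-2.0, -1.2, 2.4]
grip_width: 0.0267
grasp_force: 45.0
```

```bash
python3 t.py 4
```

```text
t 16.8 Tz [ 0.023  0.031 -0.03  -0.032] mean -0.002 yaw 122.19 F [-1.9 -1.2  2.4] tool xy [-0.1 -2.2] w 0.0265 pos [0.5335 0.0146 0.1031]
```

>>> play_rows([
  [[0,0,0,0,0,0.03,0],[0,0,0,0,0,0.03,0],[0,0,0,0,0,0.03,0],[0,0,0,0,0,0.03,0],[0,0,0,0,0,0.03,0],[0,0,0,0,0,0,0]],
])

```text
time_s: 17.45
tool_pos: [0.5334, 0.0145, 0.103]
tool_rot: [-180.0, 0.0, 113.5]
force: [-3.9, -2.8, 3.3]
grip_width: 0.0261
grasp_force: 45.0
```

```bash
python3 t.py 4
```

```text
t 17.6 Tz [-0.049 -0.062 -0.067 -0.042] mean -0.055 yaw 113.6 F [-3.9 -2.5  3.3] tool xy [-0.7 -4.5] w 0.0265 pos [0.5334 0.0145 0.103 ]
```

>>> play_rows([
  [[0,0,0,0,0,0.03,0],[0,0,0,0,0,0.03,0],[0,0,0,0,0,0.03,0],[0,0,0,0,0,0.03,0],[0,0,0,0,0,0.03,0],[0,0,0,0,0,0,0]],
])

```text
time_s: 18.25
tool_pos: [0.5333, 0.0145, 0.1029]
tool_rot: [-180.0, 0.0, 104.9]
force: [-4.8, -2.8, 3.9]
grip_width: 0.0268
grasp_force: 45.0
```

```bash
python3 t.py 4
```

```text
t 18.4 Tz [ 0.055  0.019 -0.09  -0.004] mean -0.005 yaw 104.91 F [-4.3 -2.7  3.6] tool xy [-1.5 -4.9] w 0.0266 pos [0.5333 0.0145 0.103 ]
```

Run:
```python
from h import *
ims=[]
for n in ["scene","side"]:
    c=read_camera(n);u,v=map(int,proj(c,(.5335,.0147,.125)));ims.append(cv2.resize(c["frame"][v-40:v+40,u-53:u+53,::-1],(400,300),interpolation=cv2.INTER_CUBIC))
cv2.imwrite("pics/nut.png",np.hstack(ims))
```

```text
(no output)
```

View pics/nut.png

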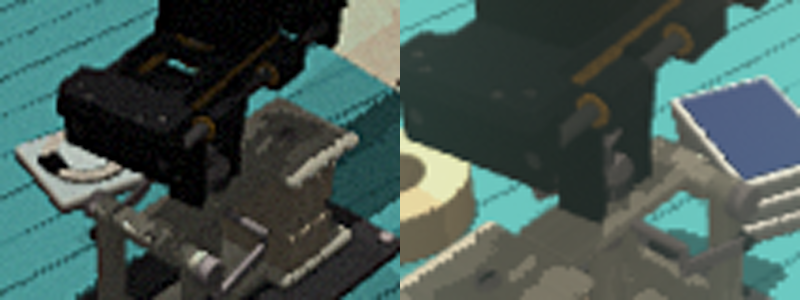

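The fingers straddle the nut properly, at about (190,170) and (600,180) in the crops. I'll continue tightening with checks.

>>> play_rows([
  [[0,0,0,0,0,0.03,0],[0,0,0,0,0,0.03,0],[0,0,0,0,0,0.03,0],[0,0,0,0,0,0.03,0],[0,0,0,0,0,0,0]],
])

```text
time_s: 19.05
tool_pos: [0.5332, 0.0145, 0.1029]
tool_rot: [-179.9, 0.0, 98.0]
force: [-4.5, -2.9, 3.1]
grip_width: 0.0267
grasp_force: 45.0
```

```bash
python3 t.py 6
```

```text
t 19.3 Tz [-0.026 -0.047 -0.012  0.03  -0.003  0.003] mean -0.009 yaw 98.04 F [-4.4 -3.1  3.7] tool xy [-2.4 -4.8] w 0.0268 pos [0.5332 0.0145 0.1029]
```

>>> play_rows([
  [[0,0,0,0,0,0.03,0],[0,0,0,0,0,0.03,0],[0,0,0,0,0,0.03,0],[0,0,0,0,0,0.03,0],[0,0,0,0,0,0,0]],
])

```text
time_s: 19.85
tool_pos: [0.5331, 0.0145, 0.1029]
tool_rot: [-179.9, 0.0, 91.1]
force: [-5.6, -4.1, 3.6]
grip_width: 0.0265
grasp_force: 45.0
```

```bash
python3 t.py 6
```

```text
t 20.1 Tz [-0.011 -0.051 -0.01  -0.058 -0.008 -0.003] mean -0.023 yaw 91.16 F [-4.9 -3.3  3.8] tool xy [-3.2 -5. ] w 0.0266 pos [0.5331 0.0144 0.1029]
```

>>> play_rows([
  [[0,0,0,0,0,0.02,0],[0,0,0,0,0,0.02,0],[0,0,0,0,0,0.02,0],[0,0,0,0,0,0.02,0]],
])

```text
time_s: 20.55
tool_pos: [0.533, 0.0145, 0.1029]
tool_rot: [-179.9, 0.0, 86.6]
force: [-5.6, -4.0, 3.6]
grip_width: 0.0266
grasp_force: 45.0
```

```bash
python3 t.py 3
```

```text
t 20.65 Tz [0.034 0.064 0.024] mean 0.04 yaw 86.56 F [-5.1 -3.   3.4] tool xy [-3.3 -4.9] w 0.0265 pos [0.533  0.0144 0.1028]
```

>>> play_rows([
  [[0,0,0,0,0,0.02,0],[0,0,0,0,0,0.02,0],[0,0,0,0,0,0.02,0],[0,0,0,0,0,0.02,0]],
])

```text
time_s: 21.1
tool_pos: [0.533, 0.0145, 0.1028]
tool_rot: [-179.9, 0.0, 82.0]
force: [-4.5, -3.9, 2.7]
grip_width: 0.0272
grasp_force: 45.0
```

```bash
python3 t.py 3
```

```text
t 21.2 Tz [ 0.046  0.004 -0.011] mean 0.013 yaw 81.98 F [-5.2 -3.4  3.2] tool xy [-4.  -4.6] w 0.0267 pos [0.5329 0.0145 0.1028]
```

>>> play_rows([
  [[0,0,0,0,0,0.02,0],[0,0,0,0,0,0.02,0],[0,0,0,0,0,0.02,0],[0,0,0,0,0,0.02,0]],
])

```text
time_s: 21.65
tool_pos: [0.5329, 0.0144, 0.1028]
tool_rot: [-179.9, 0.0, 77.4]
force: [-4.4, -3.0, 4.0]
grip_width: 0.0265
grasp_force: 45.0
```

```bash
python3 t.py 3
```

```text
t 21.75 Tz [0.119 0.075 0.12 ] mean 0.105 yaw 77.41 F [-4.4 -3.2  3.6] tool xy [-4.1 -3.6] w 0.0262 pos [0.5329 0.0145 0.1028]
```

>>> play_rows([
  [[0,0,0,0,0,0.02,0],[0,0,0,0,0,0.02,0],[0,0,0,0,0,0.02,0],[0,0,0,0,0,0.02,0]],
])

```text
time_s: 22.2
tool_pos: [0.533, 0.0145, 0.1028]
tool_rot: [-179.9, 0.1, 72.8]
force: [-4.8, -3.2, 3.1]
grip_width: 0.0266
grasp_force: 45.0
```

```bash
python3 t.py 3
```

```text
t 22.3 Tz [0.286 0.2   0.083] mean 0.189 yaw 72.85 F [-4.9 -3.2  3.3] tool xy [-4.5 -3.7] w 0.0264 pos [0.533  0.0144 0.1028]
```

>>> play_rows([
  [[0,0,0,0,0,0.02,0],[0,0,0,0,0,0.02,0],[0,0,0,0,0,0.02,0],[0,0,0,0,0,0.02,0]],
])

```text
time_s: 22.75
tool_pos: [0.5329, 0.0144, 0.1028]
tool_rot: [-179.9, 0.1, 68.3]
force: [-5.6, -3.7, 3.6]
grip_width: 0.027
grasp_force: 45.0
```

```bash
python3 t.py 3
```

```text
t 22.85 Tz [0.237 0.176 0.227] mean 0.213 yaw 68.28 F [-5.1 -3.   3.4] tool xy [-4.7 -3.7] w 0.0267 pos [0.533  0.0145 0.1028]
```

The washer met at about yaw 78°, so it should be flat near 56°. I'll continue to there.

>>> play_rows([
  [[0,0,0,0,0,0.02,0],[0,0,0,0,0,0.02,0],[0,0,0,0,0,0.02,0],[0,0,0,0,0,0.02,0]],
])

```text
time_s: 23.3
tool_pos: [0.5329, 0.0145, 0.1028]
tool_rot: [-179.9, 0.1, 63.7]
force: [-5.3, -3.0, 3.2]
grip_width: 0.0264
grasp_force: 45.0
```

```bash
python3 t.py 4
```

```text
t 23.45 Tz [0.348 0.259 0.181 0.174] mean 0.24 yaw 63.71 F [-5.5 -3.1  4. ] tool xy [-5.2 -3.6] w 0.0266 pos [0.5329 0.0144 0.1028]
```

>>> play_rows([
  [[0,0,0,0,0,0.02,0],[0,0,0,0,0,0.02,0],[0,0,0,0,0,0.02,0]],
])

```text
time_s: 23.8
tool_pos: [0.5329, 0.0144, 0.1028]
tool_rot: [-179.9, 0.1, 60.2]
force: [-5.0, -3.5, 3.5]
grip_width: 0.0265
grasp_force: 45.0
```

```bash
python3 t.py 6
```

```text
t 24.05 Tz [0.292 0.271 0.281 0.205 0.234 0.225] mean 0.251 yaw 60.28 F [-5.1 -3.2  3.6] tool xy [-5.3 -2.8] w 0.0267 pos [0.5329 0.0145 0.1028]
```

>>> play_rows([
  [[0,0,0,0,0,0.02,0],[0,0,0,0,0,0.02,0]],
])

```text
time_s: 24.3
tool_pos: [0.5329, 0.0144, 0.1028]
tool_rot: [-179.9, 0.1, 58.0]
force: [-5.6, -3.2, 2.7]
grip_width: 0.0268
grasp_force: 45.0
```

```bash
python3 t.py 6
```

```text
t 24.55 Tz [0.295 0.315 0.287 0.243 0.226 0.163] mean 0.255 yaw 57.99 F [-5.3 -3.   3.3] tool xy [-5.3 -2.9] w 0.0265 pos [0.5328 0.0145 0.1028]
```

>>> play_rows([
  [[0,0,0,0,0,0.015,0],[0,0,0,0,0,0.015,0]],
])

```text
time_s: 24.8
tool_pos: [0.5328, 0.0145, 0.1027]
tool_rot: [-179.9, 0.1, 56.2]
force: [-5.5, -2.4, 3.6]
grip_width: 0.0265
grasp_force: 45.0
```

```bash
python3 t.py 6
```

```text
t 25.05 Tz [0.293 0.238 0.292 0.223 0.29  0.22 ] mean 0.259 yaw 56.28 F [-5.3 -3.1  3.7] tool xy [-5.6 -2.7] w 0.0266 pos [0.5328 0.0145 0.1027]
```

>>> play_rows([
  [[0,0,0,0,0,0.015,0],[0,0,0,0,0,0.01,0]],
])

```text
time_s: 25.3
tool_pos: [0.5329, 0.0145, 0.1028]
tool_rot: [-180.0, 0.1, 54.8]
force: [-5.5, -3.0, 3.5]
grip_width: 0.0266
grasp_force: 45.0
```

```bash
python3 t.py 6
```

```text
t 25.55 Tz [0.254 0.319 0.281 0.257 0.279 0.253] mean 0.274 yaw 54.85 F [-5.3 -3.   3.4] tool xy [-5.5 -2.6] w 0.0265 pos [0.5329 0.0145 0.1028]
```

>>> play_rows([
  [[0,0,0,0,0,0.015,0],[0,0,0,0,0,0.01,0]],
])

```text
time_s: 25.8
tool_pos: [0.5328, 0.0144, 0.1027]
tool_rot: [-180.0, 0.1, 53.4]
force: [-5.1, -2.2, 4.0]
grip_width: 0.0267
grasp_force: 45.0
```

```bash
python3 t.py 6
```

```text
t 26.05 Tz [0.337 0.333 0.295 0.214 0.279 0.333] mean 0.298 yaw 53.42 F [-5.3 -2.8  3.8] tool xy [-5.4 -2.6] w 0.0265 pos [0.5328 0.0144 0.1027]
```

>>> play_rows([
  [[0,0,0,0,0,0.01,0],[0,0,0,0,0,0.01,0]],
])

```text
time_s: 26.3
tool_pos: [0.5328, 0.0145, 0.1028]
tool_rot: [-180.0, 0.1, 52.3]
force: [-4.5, -3.4, 3.1]
grip_width: 0.0268
grasp_force: 45.0
```

```bash
python3 t.py 8
```

```text
t 26.65 Tz [0.353 0.33  0.309 0.326 0.295 0.235 0.284 0.247] mean 0.297 yaw 52.27 F [-5.3 -3.2  3.6] tool xy [-5.7 -2.3] w 0.0268 pos [0.5328 0.0144 0.1027]
```

The nut is at least 0.36 rad past washer contact with a rise of about 0.31 N·m, so the washer is flat, well below the drag level. I'll release and retreat.

>>> play_rows([
  [[0,0,0,0,0,0,0.03],[0,0,0,0,0,0,0.05],[0,0,0,0,0,0,0.05],[0,0,0,0,0,0,0.05],[0,0,0,0,0,0,0.05],[0,0,-0.02,0,0,0,0.05],[0,0,-0.03,0,0,0,0.05],[0,0,-0.03,0,0,0,0.05],[0,0,-0.03,0,0,0,0.05],[0,0,0,0,0,0,0.05],[0,0,0,0,0,0,0.05]],
])

```text
time_s: 27.8
tool_pos: [0.5341, 0.0148, 0.2136]
tool_rot: [179.9, -0.1, 52.3]
force: [0.3, -0.0, -0.5]
grip_width: 0.0499
grasp_force: 0.0
```

```bash
python3 t.py 3
python3 - <<'E'
from h import *
c=read_camera("wrist");f=c["frame"][:,:,::-1].copy()
P=np.float32([proj(c,(x,y,.159)) for x,y in [(.495,.045),(.575,.045),(.575,-.015),(.495,-.015)]])
d=cv2.warpPerspective(f,cv2.getPerspectiveTransform(P,np.float32([[0,0],[400,0],[400,300],[0,300]])),(400,300),flags=cv2.INTER_CUBIC)
cv2.imwrite("pics/end.png",np.hstack([cv2.resize(f,(480,300)),d[:,:320]]))
E
```

```text
t 27.9 Tz [ 0.02   0.007 -0.023] mean 0.001 yaw 52.3 F [ 0.2 -0.  -0.5] tool xy [0.1 0.2] w 0.0498 pos [0.5329 0.0147 0.2118]
```

View pics/end.png

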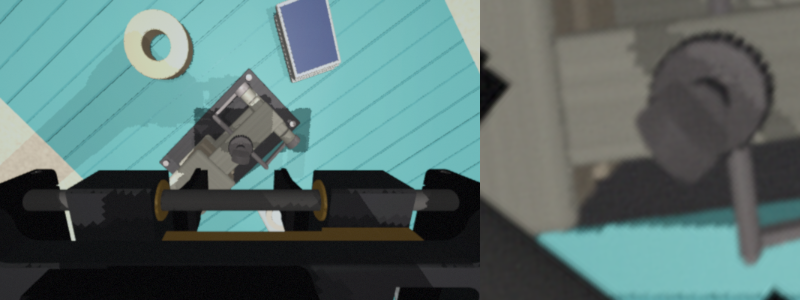

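The screw head is at about (680,145) in the crop and still lies along about -45°, where I left it. The tape roll and cases haven't moved, and the gripper is clear.

```bash
python3 -c "
from cell import sign_off
print(sign_off())"
```

```text
the job is handed in; nothing more can be done
None
```

I handed the job in at about 28 s, but no verdict came back: the stop screw bears on the anvil (torque up about 0.17 N·m, the low edge of the window), the lock nut is tightened (up about 0.31 N·m, just under the 0.33 "tight" mark) with the washer judged flat by turn angle, the screw showed no sign of being dragged, and the gripper is clear with the bystanders where they were.

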